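# Wring gauge blocks onto the base bar and shut their case

### The arm

A 6-joint arm with a two-finger parallel gripper is mounted at the origin on the work surface. World frame = base frame: x ahead of the robot, y to its left, z up, the work surface at z = 0. Lengths are in m, angles in rad, forces in N, time in s.
With the tool pointing down it reaches from about 0.275 to 0.825 m from the base axis. Payload 4.9 kg.
Tool frame: the origin (TCP) lies midway between the tips of the shut fingers; the grasp point (between the pads) lies 19 mm behind it; z points along the fingers, y is the direction in which the jaws open and shut (so a half turn about z gives the same grasp; the last joint's range is limited). The gripper opens to 85 mm and grips with 20 to 120 N. Pads are 22 mm wide; open, the fingers measure 114 mm over their backs; the gripper's body (76 mm by 85 mm) begins 54 mm behind the grasp point. The pads swing forward as they close: fully open they stand 13 mm farther back than shut.
Start: joints at [1.079, 0.326, -0.193, 1.052, 0, 1.437], TCP at [0.193, 0.515, 0.231] pointing down, gripper open.
Joint ranges: [-2.65, 2.65], [-0.97, 1.79], [-1.3, 1.35], [-1.93, 2.1], [-1.47, 1.37], [-3.14, 3.14]. Speed limits (rad/s): [2.57, 2.57, 3.14, 3.14, 3.14, 3.14].

### API

Orientations are given as a unit quaternion [w, x, y, z].
In Python, from plant import r, grab_frame, camera_model, finish_job gives the robot as it stands. Calls block until the motion is done:
- r.move_ptp(position, orientation): joint-space move of the TCP to a pose.
- r.servo_line(position, frame=None, max_speed=0.15): straight line of the TCP; frame=None keeps the orientation; max_speed is the mean speed in m/s.
- r.move_joints(angles): joint-space move.
- r.set_gripper(opening): finger opening in m; the grip force is fixed at half the most; returns when the fingers have stopped.
- r.pause(seconds).
- r.inverse_kinematics(position, orientation): joint angles nearest the present ones, or None.
- r.sense(): the state.
- grab_frame(name): name is "side" or "top"; returns the picture (420x560x3 uint8, red, green, blue); there is no depth.
- camera_model(name): a dict with "mtx" (3x3 intrinsics, pixels), "R" (3x3) and "t" (3): a world point X has camera coordinates R X + t. Camera axes: x right, y down, z forward; pixel columns grow to the right and rows downward; lengths in m; the calibration is good to about 2 mm. A picture is of the moment at which its call begins. camera_model takes no time and is no camera call.
A pose or a line that the arm cannot do raises r.Unreachable and nothing moves.
- finish_job(): hands the job in, once; it reports no verdict.
The state is a dict: "clock": time; "joint_pos": joint angles; "dq": joint speeds; "effort": joint torques, N m; "tcp_pos": TCP position; "eef_rot": TCP orientation; "wrist_force": force on the tool from outside, world axes, zero at the start; "ft_torque": the same for the moment, N m; "gripper_width": finger opening in m.
Only numpy, scipy, OpenCV 4.12 (cv2) and the standard library are available. Lean on these libraries where they do the work, as an engineer would, in place of code of your own. Each camera call takes 0.05 s, during which the arm holds its last target. There are 200 camera calls.

### The job

Get the gauge blocks ready for the interferometer: take every square block out of the open case and wring it onto the steel base bar - bring its lapped face on overlapping a long edge of the bar, then slide it across with the faces touching until it sits square, flush with both long edges and fully on the bar; never set a block down on its place, or lift it off, from straight above. The blocks go beside one another in any order, none on top of another; when all of them are on the bar, close the empty case gently until its two halves meet, and leave the mirror mount, power meter and screwdriver alone.

Things in the scene. Friction and masses are not known exactly. Their poses are not given: they have to be found in the camera images.
- bar: Base bar: straight bar of lapped bare steel, 230 mm long (its x axis), 25 mm wide (y), 6 mm thick, lying flat on the black breadboard, fixed by a dark lug (22 x 30 mm, 5 mm high) at each end. Its upper face is plain over the whole length. Origin: centre of its underside.
- bar_face (a point): Centre of the bar's upper, lapped face, 6 mm above the breadboard; axes as the bar's.
- case: Gauge-block case, dark grey clamshell, fixed. Lower half 130 mm deep (x axis, from the front towards the hinge), 256 mm wide (y), 26 mm high, walls 6 mm; inside, 20 mm above the underside (6 mm below the rim), a flat grey bed on which the blocks stand in a row along y, about 36 mm (28 to 44) from place to place, some places empty. Origin: centre of the underside.
- case_bed (a point): Centre of the padded bed in the lower half of the case, 20 mm above the case's underside.
- case_hinge (a point): Middle of the hinge line (along the case's y axis), at the back rim of the lower half, 65 mm behind its centre and 26 mm above its underside.
- lid (a joint): Opening angle of the case's upper half, rad: 0 closed (rims together), at most 2.1; starts at 1.8 to 2.05, leaning back. A shell 130 mm from hinge to free edge, 256 mm wide, 20 mm high, 0.25 kg, with a 45 x 6 mm finger tab at mid free edge. The hinge is stiff (0.24 N m) and stays where left: push it all the way down, 2 to 5 N near the free edge.
- lid_edge (a point): Middle of the free edge of the upper half on its outer side: 130 mm from the hinge line and 20 mm out from the shell's rim plane (when closed it lies at the front, on top of the closed case). Axes turn with the lid: -x from the hinge to the free edge, z out of the shell's outer face.
- block12: Square steel gauge block, 24 x 24 mm faces, 12 mm high (its z axis, the two lapped faces), with a small dark hole in the middle of each face, about 53 g. Origin: its centre, so 6 mm above what it stands on. May be absent.
- block13: Square steel gauge block, 24 x 24 mm faces, 13 mm high (its z axis, the two lapped faces), with a small dark hole in the middle of each face, about 58 g. Origin: its centre, so 6.5 mm above what it stands on. May be absent.
- block14: Square steel gauge block, 24 x 24 mm faces, 14 mm high (its z axis, the two lapped faces), with a small dark hole in the middle of each face, about 62 g. Origin: its centre, so 7 mm above what it stands on. May be absent.
- block15: Square steel gauge block, 24 x 24 mm faces, 15 mm high (its z axis, the two lapped faces), with a small dark hole in the middle of each face, about 67 g. Origin: its centre, so 7.5 mm above what it stands on. May be absent.
- block16: Square steel gauge block, 24 x 24 mm faces, 16 mm high (its z axis, the two lapped faces), with a small dark hole in the middle of each face, about 71 g. Origin: its centre, so 8 mm above what it stands on. May be absent.
- block18: Square steel gauge block, 24 x 24 mm faces, 18 mm high (its z axis, the two lapped faces), with a small dark hole in the middle of each face, about 80 g. Origin: its centre, so 9 mm above what it stands on. May be absent.
- mirror_mount: Bystander: black mirror mount on a post, base 50 x 75 mm, 135 mm tall, loose. Origin: centre of its underside. Leave it alone.
- power_meter: Bystander: red hand-held power meter, 85 x 150 x 30 mm, lying on the breadboard. Origin: centre of its underside. Leave it alone.
- driver: Bystander: screwdriver 170 mm long lying on the breadboard (along its x axis, origin near its middle). Leave it alone.

How it is judged:
On the way, in this order (a step that is already met when the one before it is completed fails the run):
1. every block present is wrung flush onto the bar, the case still open (y of block12 in the frame of bar_face between -0.003 and 0.003 m and x of block12 in the frame of bar_face between -0.105 and 0.105 m and z of block12 in the frame of bar_face between 0.004 and 0.008 m and angle between the z axis of each of block12, block13, block14, block15, block16, block18 and the z axis of bar, either way round below 0.07 rad and (angle between the x axis of block12 and the x axis of bar, either way round below 0.09 rad or angle between the x axis of block12 and the y axis of bar, either way round below 0.09 rad) and linear speed of each of block12, block13, block14, block15, block16, block18 below 0.02 m/s and y of block13 in the frame of bar_face between -0.003 and 0.003 m and x of block13 in the frame of bar_face between -0.105 and 0.105 m and z of block13 in the frame of bar_face between 0.0045 and 0.0085 m and (angle between the x axis of block13 and the x axis of bar, either way round below 0.09 rad or angle between the x axis of block13 and the y axis of bar, either way round below 0.09 rad) and y of block14 in the frame of bar_face between -0.003 and 0.003 m and x of block14 in the frame of bar_face between -0.105 and 0.105 m and z of block14 in the frame of bar_face between 0.005 and 0.009 m and (angle between the x axis of block14 and the x axis of bar, either way round below 0.09 rad or angle between the x axis of block14 and the y axis of bar, either way round below 0.09 rad) and y of block15 in the frame of bar_face between -0.003 and 0.003 m and x of block15 in the frame of bar_face between -0.105 and 0.105 m and z of block15 in the frame of bar_face between 0.0055 and 0.0095 m and (angle between the x axis of block15 and the x axis of bar, either way round below 0.09 rad or angle between the x axis of block15 and the y axis of bar, either way round below 0.09 rad) and y of block16 in the frame of bar_face between -0.003 and 0.003 m and x of block16 in the frame of bar_face between -0.105 and 0.105 m and z of block16 in the frame of bar_face between 0.006 and 0.01 m and (angle between the x axis of block16 and the x axis of bar, either way round below 0.09 rad or angle between the x axis of block16 and the y axis of bar, either way round below 0.09 rad) and y of block18 in the frame of bar_face between -0.003 and 0.003 m and x of block18 in the frame of bar_face between -0.105 and 0.105 m and z of block18 in the frame of bar_face between 0.007 and 0.011 m and (angle between the x axis of block18 and the x axis of bar, either way round below 0.09 rad or angle between the x axis of block18 and the y axis of bar, either way round below 0.09 rad) and value of joint lid above 0.5 rad), for 0.2 s.
2. then the case is closed, its halves meeting (value of joint lid below 0.035 rad), for 0.2 s.
At the end, for the whole second after the job is handed in: Every block present stands at rest with a lapped face flat on the bar (within 2 mm of its face and 4 degrees), its centre within 3 mm of the bar's centre line and within 105 mm of its middle, its sides square to the bar within 5 degrees; the case is closed to within 0.035 rad (y of block12 in the frame of bar_face between -0.003 and 0.003 m and x of block12 in the frame of bar_face between -0.105 and 0.105 m and z of block12 in the frame of bar_face between 0.004 and 0.008 m and angle between the z axis of each of block12, block13, block14, block15, block16, block18 and the z axis of bar, either way round below 0.07 rad and (angle between the x axis of block12 and the x axis of bar, either way round below 0.09 rad or angle between the x axis of block12 and the y axis of bar, either way round below 0.09 rad) and linear speed of each of block12, block13, block14, block15, block16, block18 below 0.02 m/s and y of block13 in the frame of bar_face between -0.003 and 0.003 m and x of block13 in the frame of bar_face between -0.105 and 0.105 m and z of block13 in the frame of bar_face between 0.0045 and 0.0085 m and (angle between the x axis of block13 and the x axis of bar, either way round below 0.09 rad or angle between the x axis of block13 and the y axis of bar, either way round below 0.09 rad) and y of block14 in the frame of bar_face between -0.003 and 0.003 m and x of block14 in the frame of bar_face between -0.105 and 0.105 m and z of block14 in the frame of bar_face between 0.005 and 0.009 m and (angle between the x axis of block14 and the x axis of bar, either way round below 0.09 rad or angle between the x axis of block14 and the y axis of bar, either way round below 0.09 rad) and y of block15 in the frame of bar_face between -0.003 and 0.003 m and x of block15 in the frame of bar_face between -0.105 and 0.105 m and z of block15 in the frame of bar_face between 0.0055 and 0.0095 m and (angle between the x axis of block15 and the x axis of bar, either way round below 0.09 rad or angle between the x axis of block15 and the y axis of bar, either way round below 0.09 rad) and y of block16 in the frame of bar_face between -0.003 and 0.003 m and x of block16 in the frame of bar_face between -0.105 and 0.105 m and z of block16 in the frame of bar_face between 0.006 and 0.01 m and (angle between the x axis of block16 and the x axis of bar, either way round below 0.09 rad or angle between the x axis of block16 and the y axis of bar, either way round below 0.09 rad) and y of block18 in the frame of bar_face between -0.003 and 0.003 m and x of block18 in the frame of bar_face between -0.105 and 0.105 m and z of block18 in the frame of bar_face between 0.007 and 0.011 m and (angle between the x axis of block18 and the x axis of bar, either way round below 0.09 rad or angle between the x axis of block18 and the y axis of bar, either way round below 0.09 rad) and value of joint lid below 0.035 rad); the robot touches nothing.
It fails at once if a block is held close above its place on the bar (centre within 6 mm of the bar's centre line, lower face 4 to 25 mm above the bar's face): set down or lifted off from straight above instead of slid ((y of block12 in the frame of bar_face between -0.006 and 0.006 m and x of block12 in the frame of bar_face between -0.105 and 0.105 m and z of block12 in the frame of bar_face between 0.01 and 0.031 m and contact force between block12 and the fingers above 0.5 N) or (y of block13 in the frame of bar_face between -0.006 and 0.006 m and x of block13 in the frame of bar_face between -0.105 and 0.105 m and z of block13 in the frame of bar_face between 0.0105 and 0.0315 m and contact force between block13 and the fingers above 0.5 N) or (y of block14 in the frame of bar_face between -0.006 and 0.006 m and x of block14 in the frame of bar_face between -0.105 and 0.105 m and z of block14 in the frame of bar_face between 0.011 and 0.032 m and contact force between block14 and the fingers above 0.5 N) or (y of block15 in the frame of bar_face between -0.006 and 0.006 m and x of block15 in the frame of bar_face between -0.105 and 0.105 m and z of block15 in the frame of bar_face between 0.0115 and 0.0325 m and contact force between block15 and the fingers above 0.5 N) or (y of block16 in the frame of bar_face between -0.006 and 0.006 m and x of block16 in the frame of bar_face between -0.105 and 0.105 m and z of block16 in the frame of bar_face between 0.012 and 0.033 m and contact force between block16 and the fingers above 0.5 N) or (y of block18 in the frame of bar_face between -0.006 and 0.006 m and x of block18 in the frame of bar_face between -0.105 and 0.105 m and z of block18 in the frame of bar_face between 0.013 and 0.034 m and contact force between block18 and the fingers above 0.5 N)).
It fails at once if the case is slammed (lid faster than 3 rad/s) (velocity of joint lid below -3 rad/s).
It fails at once if the mirror mount, power meter or screwdriver is pushed more than 25 mm from where it stood (distance of any of mirror_mount, power_meter, driver from where it was at the start of the episode above 0.025 m).
Of block12, block13, block14, block15, block16, block18 only 4 to 6 are there at a start; the rules pass over those that are not, and their reading is None.
At some moment in a run one of block12, block13, block14, block15, block16, block18 may be knocked a few centimetres aside while the robot is not near it.
Once in a run the grip may slacken for a moment while it holds something.
It also fails if it takes over 210 s, if anything falls off the work surface, if the arm or the gripper's body presses on something with over 40 N, if the wrist force passes 120 N, or if a joint passes its speed limit or range.

## Working session

There is one attempt and no reset: what is moved stays moved. The work goes in short steps, each a Python script; the robot and the scene stay as the last script left them, time stands still between calls to the robot, and variables do not carry over. Pictures are saved under pics/ and viewed, about 12 in all and at most 16, crops included, and the job is handed in when it is done.

```bash
ls; mkdir -p pics
python3 - <<'E'
from plant import r,grab_frame,camera_model
import cv2,numpy as np
for n in("top","side"):
    cv2.imwrite(f"pics/{n}0.png",cv2.cvtColor(grab_frame(n),cv2.COLOR_RGB2BGR)); m=camera_model(n)
    print(n,m["mtx"].round(1).tolist(),(-m["R"].T@m["t"]).round(3),m["R"].round(3).tolist())
s=r.sense();print(s)
E
```

```text
pics
top [[506.7, 0.0, 278.2], [0.0, 506.7, 209.0], [0.0, 0.0, 1.0]] [0.465 0.013 1.63 ] [[0.021, -1.0, 0.021], [-0.997, -0.022, -0.071], [0.072, -0.02, -0.997]]
side [[527.0, 0.0, 279.9], [0.0, 527.0, 202.5], [0.0, 0.0, 1.0]] [0.422 1.103 1.249] [[-0.988, -0.152, -0.01], [-0.103, 0.717, -0.689], [0.112, -0.68, -0.725]]
{'clock': 0.1, 'joint_pos': array([ 1.07880918e+00,  3.26890161e-01, -1.93448337e-01,  1.05199180e+00,
        1.79648565e-05,  1.43658622e+00]), 'dq': array([-0.0009114 , -0.00064554,  0.00171021, -0.00069474, -0.00011645,
       -0.00155002]), 'effort': array([-8.90355727e-05, -4.44238436e+01,  2.63038588e+01,  7.87381228e-03,
       -1.21890225e-04,  5.04811851e-06]), 'tcp_pos': array([0.19235783, 0.51473336, 0.23058252]), 'eef_rot': array([-2.44783330e-04,  1.77935898e-01,  9.84041782e-01, -7.26930419e-04]), 'wrist_force': array([0.15258203, 0.29305299, 0.06406468]), 'ft_torque': array([7.34633090e-02, 7.60778843e-02, 6.24445524e-05]), 'gripper_width': 0.08537610950953352}
```

View pics/top0.png

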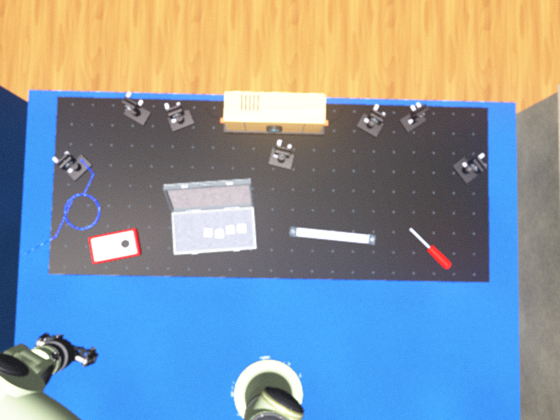

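View pics/side0.png

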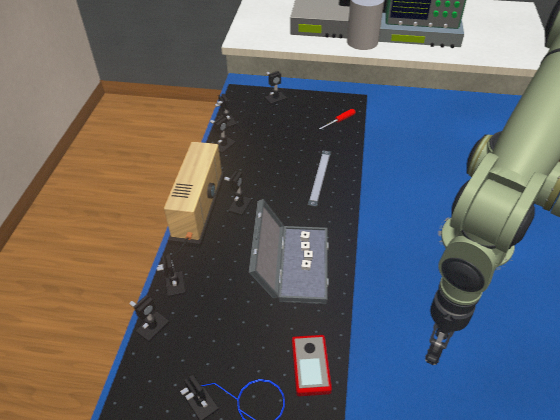

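Top view: the case is at about (212,215) with four pale blocks at (208..241, ~231). The bar is at (333,236), the power meter at (115,245) and the driver at (430,248). The lid leans back, away from the robot. Next I'll zoom in and measure at sub-pixel level.

```bash
cat > h.py <<'E'
from plant import r,grab_frame,camera_model
import cv2,numpy as np
def gray(n,k=4):
    return np.mean([grab_frame(n).astype(float) for _ in range(k)],0)
def ray(n,uv):
    m=camera_model(n);d=m["R"].T@np.linalg.inv(m["mtx"])@np.array([uv[0],uv[1],1.]);return -m["R"].T@m["t"],d
def onz(n,uv,z):
    o,d=ray(n,uv);return o+d*(z-o[2])/d[2]
def proj(n,X):
    m=camera_model(n);c=m["mtx"]@(m["R"]@np.asarray(X,float)+m["t"]);return c[:2]/c[2]
def tri(a,b):
    A=[];B=[]
    for n,uv in(("top",a),("side",b)):
        o,d=ray(n,uv);d=d/np.linalg.norm(d);P=np.eye(3)-np.outer(d,d);A.append(P);B.append(P@o)
    return np.linalg.lstsq(np.vstack(A),np.hstack(B),rcond=None)[0]
def save(name,im,box,k):
    x0,y0,x1,y1=box;c=np.clip(im[y0:y1,x0:x1],0,255).astype(np.uint8)
    cv2.imwrite(f"pics/{name}.png",cv2.cvtColor(cv2.resize(c,None,fx=k,fy=k,interpolation=cv2.INTER_CUBIC),cv2.COLOR_RGB2BGR))
E
python3 - <<'E'
from h import *
t=gray("top",1);s=gray("side",1)
np.save("t0.npy",t);np.save("s0.npy",s)
save("top1",t,(160,170,385,265),3.5);save("side1",s,(240,140,340,310),3.5)
E
```

```text
(no output)
```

View pics/top1.png

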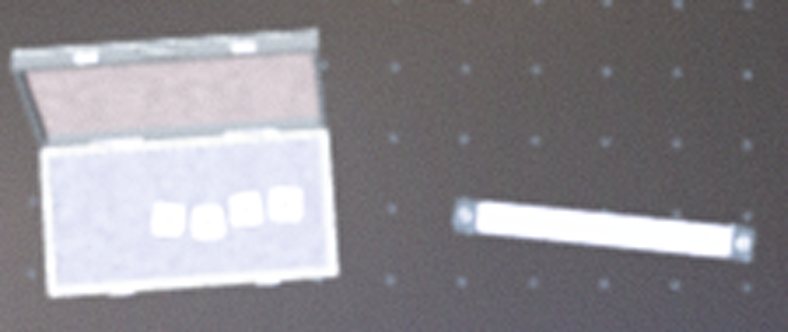

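View pics/side1.png

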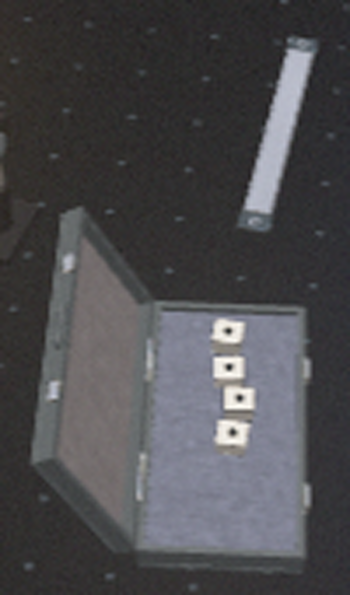

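The top crop shows the four blocks at about (208..242, 231), slightly turned, with the bar running from (297,232) to (368,239). The side crop shows the blocks with holes at about (305..308, 235..265). Next I'll make the masks and triangulate.

Run:
```python
from h import *
t=np.load("t0.npy");s=np.load("s0.npy")
def comps(im,box,th,k=8,amin=200):
    x0,y0,x1,y1=box;g=im[y0:y1,x0:x1].min(2).astype(np.float32)
    g=cv2.resize(g,None,fx=k,fy=k,interpolation=cv2.INTER_CUBIC);
    c,_=cv2.findContours((g>th).astype(np.uint8),cv2.RETR_EXTERNAL,cv2.CHAIN_APPROX_NONE);o=[]
    for q in c:
        if cv2.contourArea(q)>amin*k*k/64:
            (cx,cy),(w,h),a=cv2.minAreaRect(q);M=cv2.moments(q)
            b=cv2.boxPoints(((cx,cy),(w,h),a))
            f=lambda p:(np.array(p)+.5)/k-.5+[x0,y0]
            o.append((f((M['m10']/M['m00'],M['m01']/M['m00'])),f(b),w/k,h/k,a))
    return o
print("top px",t[228:236,204:214].min(2).astype(int));print("bed",t[215,180:190].min(1));print("bar",t[230:244,333].min(1))
print("side",s[232:240,300:312].min(2).astype(int));print("sbar",s[175,310:330].min(1), s[280,295:300].min(1))
for n,im,box,th in(("top",t,(200,223,248,240),None),("top",t,(285,220,385,250),None),("side",s,(295,228,315,272),None),("side",s,(300,145,340,210),None)):
    g=im[box[1]:box[3],box[0]:box[2]].min(2)
    th=(np.percentile(g,50)+np.percentile(g,97))/2
    print(n,"th",th)
    for c in comps(im,box,th): print(c[0].round(2),round(c[2],1),round(c[3],1),round(c[4],1),c[1].round(1).tolist())
```

```text
top px [[252 255 255 255 254 252 250 247 241 230]
 [255 255 255 255 255 255 255 255 251 229]
 [255 255 255 255 255 255 255 255 254 229]
 [255 255 255 255 255 255 255 255 254 231]
 [255 255 255 254 251 255 255 255 252 232]
 [255 255 255 255 253 255 255 255 252 234]
 [255 255 255 255 255 255 255 255 251 232]
 [255 255 255 255 255 255 255 255 247 230]]
bed [233. 233. 231. 230. 227. 229. 230. 231. 229. 230.]
bar [144. 234. 254. 254. 254. 254. 254. 255. 255. 245. 154.  94.  90.  94.]
side [[125 193 224 227 227 227 227 225 231 190 133 126]
 [129 214 230 227 189 169 217 226 225 183 128 124]
 [111 201 227 189 103  39 166 221 229 183 123 129]
 [150 214 228 228 174 137 211 228 215 164 127 128]
 [180 220 227 228 228 227 227 227 212 160 129 131]
 [120 138 157 192 212 225 231 228 178 129 128 127]
 [135 130 125 126 131 124 129 112 112 125 123 126]
 [136 129 125 121 128 127 123 124 122 127 130 127]]
sbar [ 43.  44.  44.  44.  46.  46. 148. 177. 182. 183. 181. 181. 184. 167.
 110.  41.  44.  46.  43.  44.] [124. 126. 131. 127. 125.]
top th 247.0
[218.99 233.12] 10.1 9.7 80.0 [[213.2, 228.9], [222.7,
[... 321 characters left out ...]
]
top th 176.0
[332.17 235.06] 84.2 9.6 5.8 [[289.7, 235.6], [290.7, 226.0], [374.4, 234.5], [373.5, 244.1]]
side th 179.0
[305.8  263.16] 9.2 7.2 9.5 [[300.8, 266.1], [302.0, 259.0], [311.1, 260.5], [309.9, 267.6]]
[307.81 253.3 ] 6.4 8.4 90.0 [[303.7, 249.9], [312.1, 249.9], [312.1, 256.3], [303.7, 256.3]]
[304.84 244.55] 6.2 8.5 90.0 [[300.6, 241.4], [309.1, 241.4], [309.1, 247.7], [300.6, 247.7]]
[304.7  234.14] 8.5 6.6 10.9 [[299.9, 236.6], [301.1, 230.2], [309.5, 231.8], [308.2, 238.2]]
side th 114.0
[312.06 202.61] 2.1 3.6 66.4 [[310.1, 202.3], [313.3, 200.9], [314.2, 202.8], [310.9, 204.3]]
[319.27 176.92] 8.2 51.3 14.8 [[309.0, 199.5], [322.0, 149.8], [330.0, 151.9], [316.9, 201.6]]
```

```bash
cat >> h.py <<'E'
def comps(im,box,th,k=8,amin=4):
    x0,y0,x1,y1=box;g=im[y0:y1,x0:x1].min(2).astype(np.float32)
    g=cv2.resize(g,None,fx=k,fy=k,interpolation=cv2.INTER_CUBIC);o=[]
    for q in cv2.findContours((g>th).astype(np.uint8),cv2.RETR_EXTERNAL,cv2.CHAIN_APPROX_NONE)[0]:
        if cv2.contourArea(q)>amin*k*k:
            b=cv2.minAreaRect(q);M=cv2.moments(q);f=lambda p:(np.array(p)+.5)/k-.5+[x0,y0]
            o.append((f((M['m10']/M['m00'],M['m01']/M['m00'])),f(cv2.boxPoints(b)),b[1][0]/k,b[1][1]/k,b[2]))
    return sorted(o,key=lambda c:c[0][0])
E
python3 - <<'E'
from h import *
ld=lambda n:cv2.cvtColor(cv2.imread(f"pics/{n}.png"),cv2.COLOR_BGR2RGB)
t=ld("top0");s=ld("side0")
print("bed",np.median(t[215:222,180:200].min(2)),np.median(t[230:234,206:210].min(2)),t[228:246,333].min(1),"sidebar",s[175,310:330].min(1))
bt=comps(t,(285,220,385,250),150);bs=comps(s,(300,145,340,210),125)
for c in bt+bs: print(c[0].round(2),round(c[2],1),round(c[3],1),round(c[4],1),c[1].round(1).tolist())
b1=max(bt,key=lambda c:c[2]*c[3]);b2=max(bs,key=lambda c:c[2]*c[3])
def ends(c):
    b=sorted(c[1].tolist(),key=lambda p:0);b=np.array(b);d=[np.linalg.norm(b[i]-b[(i+1)%4]) for i in range(4)]
    i=int(np.argmin(d));return (b[i]+b[(i+1)%4])/2,(b[(i+2)%4]+b[(i+3)%4])/2
e1=sorted(ends(b1),key=lambda p:p[0]);e2=sorted(ends(b2),key=lambda p:-p[1])
print("bar ends tri",[tri(a,b).round(4) for a,b in zip(e1,e2)],"centre",tri(b1[0],b2[0]).round(4))
top=comps(t,(200,223,248,240),(np.median(t[215:222,180:200].min(2))+np.median(t[230:234,206:210].min(2)))/2)
# side holes
sg=s.min(2).astype(np.float32)
holes=[]
for x,y in((305.8,263.2),(307.8,253.3),(304.8,244.5),(304.7,234.1)):
    x,y=int(round(x)),int(round(y));p=np.clip(215-sg[y-2:y+3,x-2:x+3],0,None);p=p*np.outer([.5,1,1,1,.5],[.5,1,1,1,.5]);Y,X=np.mgrid[y-2:y+3,x-2:x+3];holes.append(((p*X).sum()/p.sum(),(p*Y).sum()/p.sum()))
for c,h in zip(top,holes): print("blk",c[0].round(2),c[2:],np.round(h,2),tri(c[0],h).round(4))
E
```

```text
bed 229.0 255.0 [ 90 102 153 235 254 255 254 254 254 255 255 246 158  91  93  95  89  88] sidebar [ 45  45  48  45  41  43 144 176 180 182 181 181 185 169 105  48  44  43
  46  43]
[331.83 235.04] 85.3 10.2 5.7 [[289.0, 235.8], [290.0, 225.7], [374.9, 234.2], [373.9, 244.3]]
[319.16 177.3 ] 8.0 48.3 15.1 [[309.1, 199.3], [321.7, 152.7], [329.4, 154.8], [316.8, 201.4]]
bar ends tri [array([ 0.5096, -0.0553,  0.0401]), array([ 0.4912, -0.3314, -0.0012])] centre [ 0.501  -0.1918  0.013 ]
blk [207.56 232.26] (9.938963890075684, 10.028021812438965, 4.085616588592529) [306.01 263.08] [0.5003 0.2001 0.0484]
blk [218.97 233.16] (10.728485107421875, 10.253172874450684, 84.80557250976562) [307.95 253.25] [0.4986 0.1646 0.0487]
blk [229.83 229.4 ] (10.001773834228516, 10.008331298828125, 85.48600769042969) [304.99 244.46] [0.5111 0.1314 0.046 ]
blk [241.09 227.83] (10.625, 10.25, 90.0) [304.72 234.1 ] [0.5164 0.0962 0.0507]
```

Run:
```python
from h import *
ld=lambda n:cv2.cvtColor(cv2.imread(f"pics/{n}.png"),cv2.COLOR_BGR2RGB)
t=ld("top0");s=ld("side0")
yaw=lambda p,q:np.degrees(np.arctan2(*(q-p)[[1,0]]))
for n,im,box,th in(("top",t,(285,220,385,250),205),("side",s,(300,145,340,210),125)):
    c=max(comps(im,box,th),key=lambda c:c[2]*c[3])
    W=np.array([onz(n,p,.018) for p in c[1]]);L=[np.linalg.norm(W[i]-W[(i+1)%4]) for i in range(4)];i=int(np.argmax(L))
    print(n,"bar c",onz(n,c[0],.018).round(4),"len",np.round(L,4),"yaw",yaw(W[i],W[(i+1)%4]).round(2))
for c in comps(t,(200,223,248,240),242):
    W=np.array([onz("top",p,.047) for p in c[1]]);print("blk",onz("top",c[0],.047).round(4),[ (yaw(W[i],W[(i+1)%4])%90).round(1) for i in range(2)])
s=t.astype(float)
# case corners top: rim outer bright vs dark board
c=max(comps(s,(150,160,270,265),150),key=lambda c:c[2]*c[3]);W=np.array([onz("top",p,.038) for p in c[1]]);print("case",W.round(3).tolist(),c[1].round(1).tolist())
# hand-read corners of crop top1 (/3.5+offset)
for u,v in((41,147),(330,130),(338,277),(48,297)): print("rim",onz("top",(160+u/3.5,170+v/3.5),.038).round(4))
for u,v in((12,55),(318,35)): print("lidedge px",160+u/3.5,170+v/3.5)
for u,v in ((150,305),(135,550),(305,308),(303,555)): print("rim side",onz("side",(240+u/3.5,140+v/3.5),.038).round(4))
# lid free corners from both crops: left(+y) top(12,50) side(35,462); right top(318,30) side(78,208)
for a,b in(((12,50),(35,462)),((318,30),(78,208))): print("lidcorner",tri((160+a[0]/3.5,170+a[1]/3.5),(240+b[0]/3.5,140+b[1]/3.5)).round(4))
print(proj("top",[.5,.15,0]))
```

```text
top bar c [ 0.5018 -0.1921  0.018 ] len [0.0286 0.235  0.0287 0.2347] yaw -94.59
side bar c [ 0.4998 -0.1866  0.018 ] len [0.2344 0.0289 0.233  0.0264] yaw -94.37
blk [0.5016 0.2003 0.047 ] [np.float64(87.7), np.float64(87.1)]
blk [0.4996 0.1648 0.047 ] [np.float64(6.4), np.float64(6.8)]
blk [0.512  0.1314 0.047 ] [np.float64(5.8), np.float64(6.0)]
blk [0.5176 0.0965 0.047 ] [np.float64(1.2), np.float64(1.4)]
case [[0.652, 0.348, 0.038], [0.68, 0.067, 0.038], [0.45, 0.045, 0.038], [0.424, 0.323, 0.038]] [[162.5, 183.4], [251.8, 176.9], [257.1, 249.8], [167.8, 256.4]]
rim [0.5628 0.3154 0.038 ]
rim [0.5839 0.0572 0.038 ]
rim [0.4523 0.0468 0.038 ]
rim [0.4292 0.3044 0.038 ]
lidedge px 163.42857142857142 185.71428571428572
lidedge px 250.85714285714286 180.0
rim side [0.5853 0.0677 0.038 ]
rim side [0.5596 0.317  0.038 ]
rim side [0.4521 0.0518 0.038 ]
rim side [0.4307 0.3026 0.038 ]
lidcorner [0.6345 0.3219 0.1451]
lidcorner [0.6524 0.0657 0.1488]
[224.9983872  233.46429378]
```

```bash
cat >> h.py <<'E'
def Q(th):
    """tool down, jaw axis at yaw th (rad)"""
    f=(th+np.pi/2)/2;return np.array([0,np.cos(f),np.sin(f),0])
def F(): return np.array(r.sense()["wrist_force"])
def P(): return np.array(r.sense()["tcp_pos"])
def probe(d,step=.001,n=12,thr=3.,v=.02):
    """step along d until force against it rises by thr; returns last pos, rise"""
    d=np.asarray(d,float);r.pause(.15);f0=F();p=P()
    for i in range(1,n+1):
        r.servo_line(p+d*step*i,max_speed=v);g=-(F()-f0)@d
        if g>thr:return P(),g,p+d*step*i
    return None,g,p+d*step*n
BY=np.radians(-4.5);BC=np.array([.501,-.190]);N=np.array([np.cos(BY),np.sin(BY),0]);U=np.array([N[1],-N[0],0])
def B(u,n,z): return np.array([BC[0],BC[1],z])+U*u+N*n
E
python3 - <<'E'
from h import *
for th in(BY,BY+np.pi):
    for p in(B(0,0,.1),[.507,.18,.1]): print(th,r.inverse_kinematics(np.array(p),Q(th)))
r.set_gripper(0.0)
t=r.sense()["clock"]
r.move_ptp(B(0,0,.06),Q(BY));r.servo_line(B(0,0,.026),max_speed=.1)
print(r.sense()["joint_pos"].round(2),r.sense()["clock"]-t,P())
t=r.sense()["clock"];print("z probe",probe([0,0,-1],.001,14),r.sense()["clock"]-t)
r.servo_line(B(0,0,.04));
E
```

```text
-0.07853981633974483 [-0.50027978  0.42624535 -0.41159989  0.73295109  0.          1.14905637]
-0.07853981633974483 [ 0.20391635  0.42972505 -0.4057896   0.73528168  0.          1.85325249]
3.0630528372500483 [-0.50027978  0.42624535 -0.41159989  0.73295109  0.         -1.99253629]
3.0630528372500483 [ 0.20391635  0.42972505 -0.4057896   0.73528168  0.         -1.28834016]
[-0.5   0.53 -0.48  0.56  0.    1.15] 3.2666 [ 0.50091209 -0.18965296  0.02585235]
z probe (array([ 0.50172364, -0.19029332,  0.01805569]), np.float64(6.519669968869661), array([ 0.50159001, -0.19023371,  0.0176632 ])) 2.4000000000000004
```

Run:
```python
from h import *
t=r.sense()["clock"]
for u in(-75,75):
    for sg in(-1,1):
        r.servo_line(B(u/1e3,sg*.034,.04),max_speed=.25);r.servo_line(B(u/1e3,sg*.034,.0148),max_speed=.1)
        a,g,c=probe(-sg*N,.001,26,2.5,.03);
        print(u,sg,g.round(2),None if a is None else ((a-B(0,0,0))@N*1e3).round(2),((c-B(0,0,0))@N*1e3).round(2))
        r.servo_line(B(u/1e3,sg*.034,.0148),max_speed=.1);r.servo_line(B(u/1e3,sg*.034,.04),max_speed=.2)
print(r.sense()["clock"]-t)
```

```text
-75 -1 4.58 -18.58 -17.46
-75 1 5.02 19.3 17.9
75 -1 5.12 -18.8 -17.42
75 1 6.59 19.06 17.8
22.6917
```

```bash
cat >> h.py <<'E'
NC=.00025; BED=.032; FACE=.018
def blocks(box=(172,196,256,256),z=.047):
    """blocks in the case: (x,y,yaw)"""
    t=gray("top",1);o=[]
    for c in comps(t,box,243,amin=40):
        if c[2]>14 or c[3]>14: continue
        W=np.array([onz("top",p,z) for p in c[1]]);e=W[1]-W[0];a=np.arctan2(e[1],e[0]);a=(a+np.pi/4)%(np.pi/2)-np.pi/4
        o.append((*onz("top",c[0],z)[:2],a,round(c[2],1),round(c[3],1)))
    return t,o
def pick(x,y,a):
    r.set_gripper(.05)
    r.servo_line([x,y,.09],Q(a),max_speed=.25);r.servo_line([x,y,BED+.0015],max_speed=.1)
    r.set_gripper(0);w=r.sense()["gripper_width"]
    r.servo_line([x,y,.075],max_speed=.1);return w,r.sense()["gripper_width"]
def wring(u,n0=-.017):
    q=Q(BY)
    r.servo_line(B(u,-.05,.075),q,max_speed=.25);r.servo_line(B(u,n0+NC,.05),q,max_speed=.2)
    w=r.sense()["gripper_width"];return w
def land(u,n0=-.017,nf=0.):
    r.servo_line(B(u,n0+NC,FACE+.0045),max_speed=.1)
    res=probe([0,0,-1],.0005,10,2.5,.02);z=res[2][2]
    r.servo_line(B(u,nf+NC,z),max_speed=.03);f=F()
    return (None if res[0] is None else res[0].round(4)),res[1],z,f.round(1)
def release(u):
    r.set_gripper(.045);p=P();r.servo_line(p+[0,0,.05],max_speed=.1)
E
python3 - <<'E'
from h import *
r.servo_line(B(0,-.05,.12),max_speed=.3)
t,o=blocks()
for b in o: print(np.round(b,3))
E
```

```text
[0.512 0.131 0.079 9.4   9.2  ]
[0.517 0.096 0.022 9.6   9.4  ]
```

Run:
```python
from h import *
t=gray("top",1);save("top2",t,(160,170,385,265),3.5)
for c in comps(t,(172,196,256,256),243,amin=5): print(c[0].round(1),c[2],c[3])
```

```text
[174.6 213.2] 1.5823402404785156 4.849770545959473
[197.5 211.1] 2.375 13.875
[208.9 234.8] 18.81359100341797 10.51443099975586
[216.8 243.7] 40.469871520996094 83.6440658569336
[217.  210.2] 1.375 6.25
[226.9 209. ] 2.25 7.5
[229.9 229.4] 9.305095672607422 9.117884635925293
[237.2 208.1] 2.2456183433532715 5.863558769226074
[241.1 227.9] 9.624998092651367 9.374998092651367
```

View pics/top2.png

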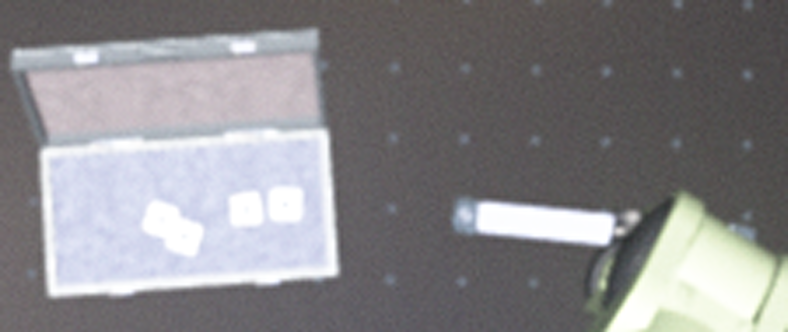

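A block has been knocked: two of them now touch, at about (206,233) and (212,238). The other two are undisturbed, so I'll start with those.

```bash
python3 - <<'E'
from h import *
t0=r.sense()["clock"];print(t0)
print("pick",pick(.5172,.0963,np.radians(1.3)))
print("over",wring(.06)); 
s=gray("side",1);p=proj("side",P());x,y=map(int,p);save("side2",s,(x-50,y-50,x+50,y+40),6);print(p)
print("land",land(.06),r.sense()["gripper_width"],P())
s=gray("side",1);save("side3",s,(x-50,y-50,x+50,y+40),6)
print(r.sense()["clock"]-t0)
E
python3 -c "
import cv2,numpy as np
cv2.imwrite('pics/c1.png',cv2.resize(np.hstack([cv2.imread('pics/side2.png'),cv2.imread('pics/side3.png')]),(800,360)))"
```

```text
30.3333
pick (0.022977187174450114, 0.0227884187305124)
over 0.02255938500390272
[327.4290837  158.92115607]
land (array([ 0.48  , -0.2489,  0.0205]), np.float64(3.561880315575372), np.float64(0.020236921081451878), array([-3. , -0.3,  4.9])) 0.02258271453609875 [ 0.49654365 -0.25008828  0.02051714]
8.2667
```

View pics/c1.png

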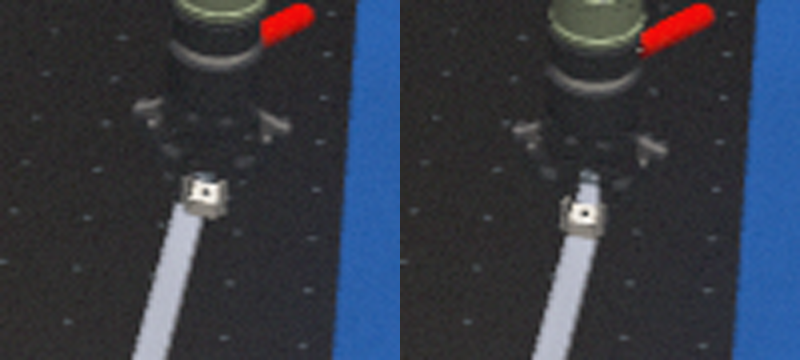

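The left frame shows the block overlapping the bar edge, and the right frame shows it slid square on the bar. Releasing it and doing the next one.

Run:
```python
from h import *
t0=r.sense()["clock"]
print("n",((P()-B(0,0,0))@N-NC).round(5))
release(.06);r.servo_line([.512,.1314,.09],Q(np.radians(5.5)),max_speed=.25)
s=gray("side",1);save("side4",s,(280,130,360,220),6)
print("pick",pick(.512,.1314,np.radians(5.5)));print("over",wring(.02));print("land",land(.02),r.sense()["gripper_width"],((P()-B(0,0,0))@N-NC).round(5))
release(.02);r.servo_line(B(.02,-.05,.16),max_speed=.25)
t=gray("top",1);save("top4",t,(180,210,250,260),10);s=gray("side",1);save("side5",s,(285,140,345,275),4.5)
print(r.sense()["clock"],r.sense()["clock"]-t0)
```

```text
n 5e-05
pick (0.022248363874276308, 0.02237797258816464)
over 0.022463880307151986
land (array([ 0.4832, -0.209 ,  0.0205]), np.float64(3.376150235317726), np.float64(0.02027275263941486), array([-2.4, -0.3,  4.7])) 0.022347381691604017 -3e-05
49.7583 11.158299999999997
```

View pics/top4.png

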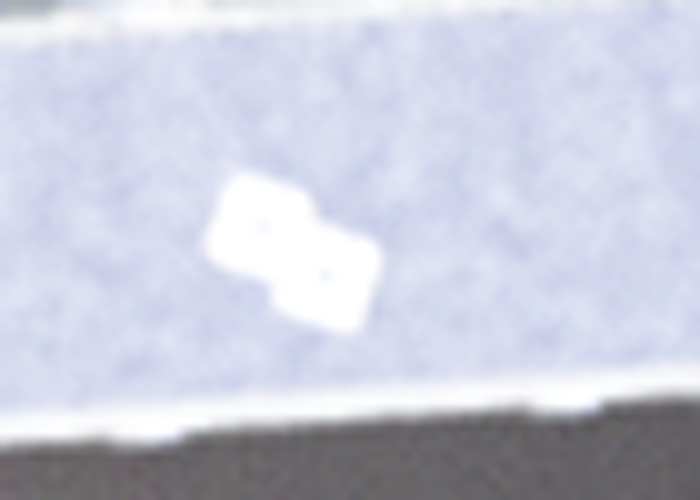

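View pics/side5.png

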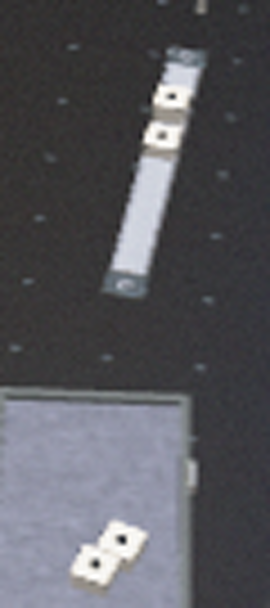

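The top crop shows the two touching blocks (holes at about (206,232.5) and (212.8,237.5)), turned about 21° and sharing one side. The side crop shows two blocks sitting well on the bar. I'll grip each touching block with the jaws across and the pads shifted 5 mm away from its neighbour.

```bash
python3 - <<'E'
from h import *
A=onz("top",(206.0,232.2),.047);Bk=onz("top",(212.4,237.0),.047)
print(A,Bk,"side",onz("side",(306.0,265.4),.047),onz("side",(311.7,259.9),.047))
a=np.radians(21);p0=onz("top",(210,235),.047);e1=onz("top",(210+np.cos(a),235+np.sin(a)),.047)-p0;e1/=np.linalg.norm(e1);e2=np.array([-e1[1],e1[0],0])
th=np.arctan2(e2[1],e2[0]);th=(th+np.pi/2)%np.pi-np.pi/2
d=Bk-A;print("e1",e1.round(3),"jaw yaw",np.degrees(th),"d",(d@e1).round(4),(d@e2).round(4))
g=Bk+.005*e1
t0=r.sense()["clock"]
print("pick",pick(g[0],g[1],th));print("over",wring(-.016));print("land",land(-.016),r.sense()["gripper_width"],((P()-B(0,0,0))@N-NC).round(5))
release(0);r.servo_line(B(-.016,-.05,.16),max_speed=.25)
t=gray("top",1);save("top5",t,(190,215,240,255),10);s=gray("side",1);save("side6",s,(285,140,345,275),4.5)
for c in comps(t,(195,218,235,243),243,amin=20): print(c)
print(r.sense()["clock"],r.sense()["clock"]-t0)
E
python3 -c "
import cv2,numpy as np
a=cv2.imread('pics/top5.png');b=cv2.imread('pics/side6.png')[:600];a=cv2.copyMakeBorder(a,0,600-len(a),0,0,0);cv2.imwrite('pics/c2.png',np.hstack([a,b[:,:270]]))"
```

```text
[0.50167588 0.20516769 0.047     ] [0.48718244 0.18485509 0.047     ] side [0.49820776 0.20711839 0.047     ] [0.48445075 0.18548165 0.047     ]
e1 [-0.338 -0.941  0.   ] jaw yaw -19.747325997081745 d 0.024 -0.0068
pick (0.02257543008327663, 0.0225434573598474)
over 0.02204370805366279
land (array([ 0.486 , -0.173 ,  0.0205]), np.float64(2.5743180249979947), np.float64(0.020258602299193542), array([-3.1,  0.1,  5.4])) 0.022549550289304554 -0.00015
(array([205.51629813, 232.29454305]), array([[199.61250114, 235.28749847],
       [202.60000038, 226.32500172],
       [211.44999886, 229.27500153],
       [208.46249962, 238.23749924]]), 9.328717231750488, 9.44730281829834, 18.43494987487793)
59.6917 9.933399999999999
```

View pics/c2.png

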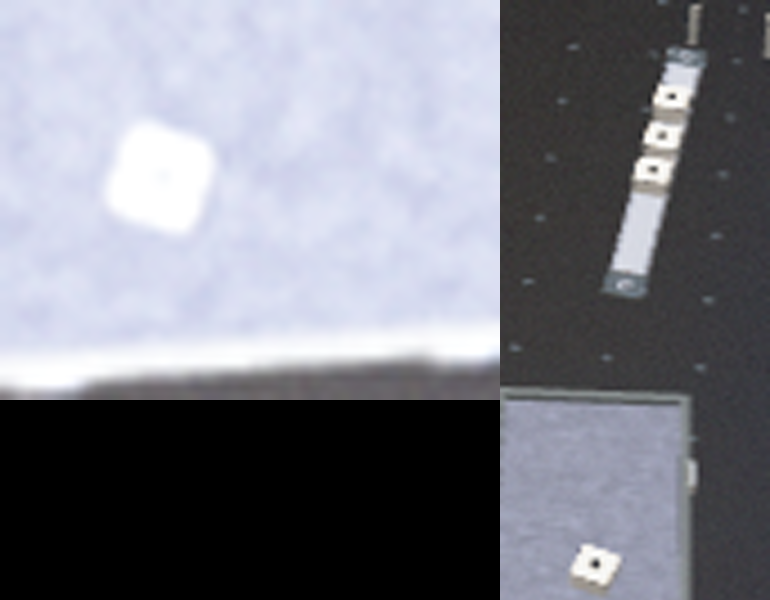

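Three blocks are on the bar and flush. The last one stands alone at (205.5,232.3), turned 18.4°.

```bash
python3 - <<'E'
from h import *
A=onz("top",(205.5,232.3),.047);th=np.radians(-17.2)
t0=r.sense()["clock"]
print("pick",pick(A[0],A[1],th));print("over",wring(-.065));print("land",land(-.065),r.sense()["gripper_width"],((P()-B(0,0,0))@N-NC).round(5))
release(0);r.servo_line(P()+[0,0,.1],max_speed=.25);r.set_gripper(0)
r.servo_line([.42,0,.30],max_speed=.3)
s=gray("side",1);save("side7",s,(235,130,345,310),3.3);t=gray("top",1);save("top7",t,(280,215,385,255),5)
print(r.sense()["clock"],r.sense()["clock"]-t0)
E
python3 -c "
import cv2,numpy as np
a=cv2.imread('pics/top7.png')[:,:430];b=cv2.imread('pics/side7.png');a=cv2.copyMakeBorder(a,0,len(b)-len(a),0,0,0);cv2.imwrite('pics/c3.png',np.hstack([a,b]))"
```

```text
pick (0.022155656434286852, 0.02202337449842089)
over 0.022122133772605412
land (array([ 0.4899, -0.1241,  0.0205]), np.float64(3.8293325850282938), np.float64(0.020248168834384937), array([-2.1,  0.3,  5.4])) 0.022428135534678595 -0.00018
70.8167 11.125
```

View pics/c3.png

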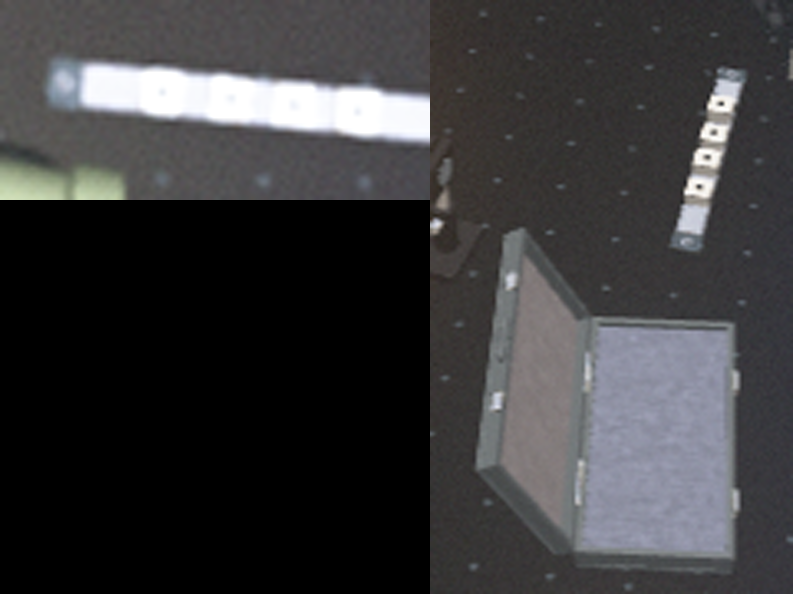

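All four blocks are on the bar and square, and the case is empty. Next I'll close the lid from behind, off the tab and on the side away from the mirror mount.

```bash
cat > lid.py <<'E'
from h import *
cy=np.radians(4.6);ex=np.array([np.cos(cy),np.sin(cy)]);ey=np.array([-ex[1],ex[0]])
H=np.array([.507,.181])+.065*ex+.04*ey
def W(a,z): return np.array([*(H+a*ex),z])
def tcp(f,s=.115):
    if f>np.pi/2: a=-.13*np.cos(f)+.02*np.sin(f)
    else: a=-s*np.cos(f)+.02*np.sin(f)
    return W(a+.0064,.038+s*np.sin(f)+.02*np.cos(f))
E
python3 - <<'E'
from lid import *
q=Q(cy);fs=np.linspace(1.95,.25,13)
st=tcp(2.0)+np.array([*(.035*ex),0])
for p in [st]+[tcp(f) for f in fs]+[tcp(0)]: assert r.inverse_kinematics(p,q) is not None,p
r.servo_line([.45,.05,.32],q,max_speed=.3)
r.servo_line(st+[0,0,.32-st[2]],q,max_speed=.25);print(P())
r.servo_line(st,max_speed=.15);f0=F();print("f0",f0.round(1))
for f in fs:
    r.servo_line(tcp(f),max_speed=.06);d=F()-f0;print(f.round(2),d.round(1))
    if np.linalg.norm(d)>25: print("stop");break
s=gray("side",1);save("side8",s,(200,150,360,320),3.5);print(r.sense()["clock"])
E
```

```text
[0.68162384 0.23457849 0.31980144]
f0 [-0.4 -0.1  0.9]
1.95 [ 7.5 -1.9 12. ]
1.81 [ 8.2 -0.5 11.1]
1.67 [3.  1.2 0.3]
1.52 [ 0.5  0.3 -1.4]
1.38 [ 0.7  0.4 -0.8]
1.24 [ 0.3 -0.4 -1. ]
1.1 [ 0.9  1.3 -0.5]
0.96 [ 0.8  1.1 -1.3]
0.82 [ 1.3 -0.1 -0.9]
0.68 [ 0.8  0.6 -1.5]
0.53 [ 0.4 -0.3 -0.6]
0.39 [ 0.1  0.3 -0.4]
0.25 [ 0.4  1.1 -0.6]
79.9667
```

View pics/side8.png

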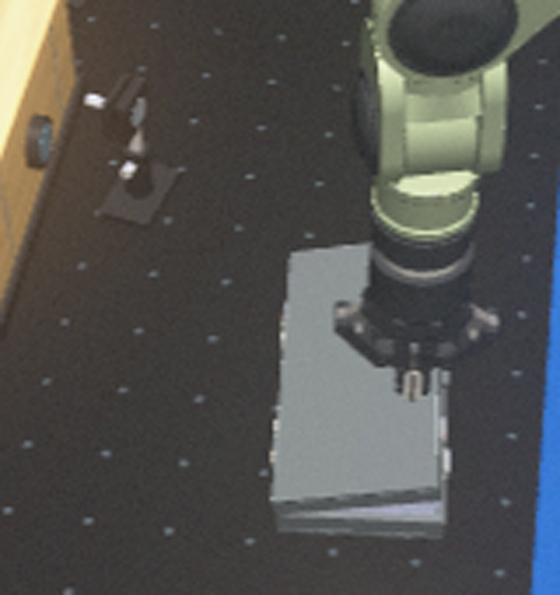

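The lid is nearly closed, with the finger on top near the free edge. I'll push it down with a force guard.

```bash
python3 - <<'E'
from lid import *
p,g,c=probe([0,0,-1],.0015,32,12,.03);print(p,g,c,F())
r.pause(.3);r.servo_line(P()+[0,0,.08],max_speed=.1)
r.servo_line([.42,-.0,.32],max_speed=.3)
s=gray("side",1);t=gray("top",1);save("side9",s,(240,140,340,310),3.4);save("top9",t,(150,165,385,265),3.3);print(r.sense()["clock"])
E
python3 -c "
import cv2,numpy as np
a=cv2.imread('pics/side9.png');b=cv2.imread('pics/top9.png')[:,-460:];b=cv2.copyMakeBorder(b,0,len(a)-len(b),0,0,0);cv2.imwrite('pics/c4.png',np.hstack([a,b]))"
```

```text
[0.46925981 0.21819915 0.05788125] 19.698646928380597 [0.46903605 0.21812774 0.0559733 ] [-5.53072825 -1.33089393 19.86092209]
87.5917
```

View pics/c4.png

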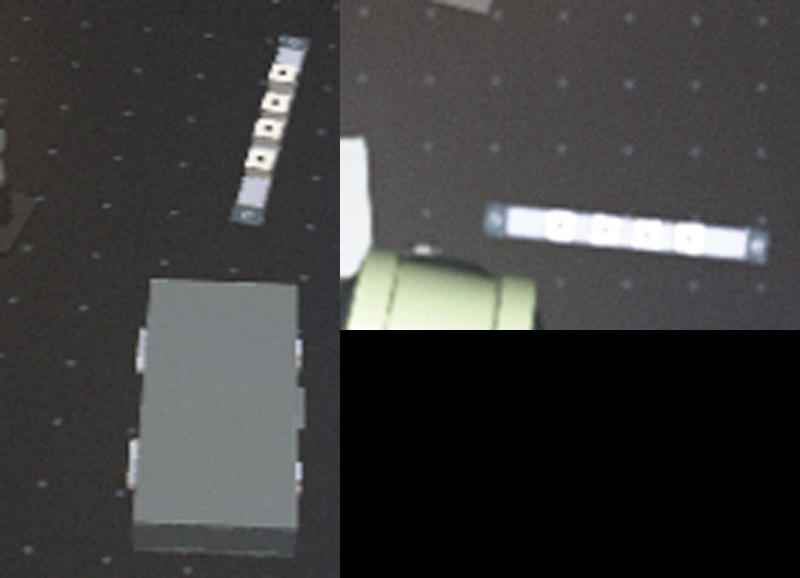

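The tip stopped at z = 0.0579 m, against 0.058 m expected for a shut lid, and the pictures show the case closed with four flush blocks. Handing in.

```bash
python3 -c "
from plant import finish_job;finish_job()"
```

```text
the job is handed in; nothing more can be done
```

I handed in the job at about 88 s of the robot's clock, with all four blocks wrung onto the bar and the case closed. The hand-in gives no verdict, so this rests on my own checks.

- **Measuring:** I found everything in the two camera views, then located the bar more precisely by touch. Its face is at z = 0.018 m, and I corrected its centre line by 0.25 mm.
- **Blocks:** Early on, one block was knocked against its neighbour. I looked again and took those two last, one with a shifted grip. Each block came on overlapping the near long edge, was lowered until it touched (about 3 N), then slid square. The gripper ended within 0.2 mm of the bar's centre line each time.
- **Lid:** I swept it shut from behind and pressed it down until the force rose sharply to about 20 N. The fingertip stopped at z = 0.0579 m, against an expected 0.058 m for a fully closed case. I did not measure the lid's speed.

In the last pictures, the four blocks sit side by side and flush, the case is shut and the arm is clear of everything. Nothing touched the mirror mount, power meter or screwdriver that I could see, but I did not measure their positions again. The gripper read about 22.5 mm on the 24 mm blocks; I took this as an offset in its reading, since every grasp held. No check failed.

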